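# Put the salad station's containers back on their own boards

### The arm

A 7-joint arm with a two-finger parallel gripper is mounted at the origin on the work surface. World frame = base frame: x ahead of the robot, y to its left, z up, the work surface at z = 0. Lengths are in m, angles in rad, forces in N, time in s.
With the tool pointing down it reaches from about 0.4 to 0.85 m from the base axis. Payload 10.4 kg.
Tool frame: the origin (TCP) lies between the finger pads; the fingertips stand 11 mm ahead of it and the grasp point (between the pads) lies 8 mm behind it (r.tcp_to_tips is the distance from the TCP to the fingertips, in m); z points along the fingers, y is the line along which they close (so a half turn about z gives the same grasp; the last joint's range is limited). The gripper opens to 87 mm and grips with 3 to 60 N. Pads are 19 mm wide; open, the fingers measure 117 mm over their backs; the gripper's body (75 mm by 190 mm) begins 51 mm behind the grasp point.
Start: joints at [-1.273, 0.332, -0.065, 1.46, 0.022, 1.35, -0.088], TCP at [0.197, 0.593, 0.234] pointing down, gripper open.
Joint ranges: [-2.6, 2.6], [-0.5, 2.12], [-1.47, 1.34], [0.16, 2.42], [-1.27, 4.41], [0.06, 2.06], [-2.6, 2.6]. Speed limits (rad/s): [2.22, 2.22, 2.79, 2.79, 3.14, 3.14, 3.14].

### API

Orientations are given as a unit quaternion [x, y, z, w].
In Python, from bench import r gives the robot as it stands. The module is installed in compiled form; this text tells all that it offers.
- The arm moves only by the shell command python3 -m crank 'ROWS' [FORCE]. ROWS is JSON, a list of rows, each an object of numbers: "claw": the closure, from -1 (fully open) to 1 (shut); "dx", "dy", "dz": the shift along the tool's x, y, z each as a share of 3 cm, from -1 to 1; "ax", "ay", "az": the turn, a rotation vector about the tool's x, y, z each as a share of 6 degrees, from -1 to 1. A call has 1 to 8 rows; each row shifts and turns the commanded pose from where the row before left it, along the tool's axes as they then stand; what a row does not reach is not made up. A row lasts 1/12 s, in which the tool goes at most 41.7 mm and 7.16 degrees, less where a joint would pass 70% of its speed; a pose out of reach is approached as far as the arm can. A call with a number of a shift or a turn outside -1 to 1 is refused whole. A call with a gripper value outside its range is refused whole. The fingers move at their own pace and stop on an object; FORCE is the grip in N (left out, the last holds). Time passes only in rows, so rows that do not move let the fingers close. It gives the time, the measured TCP pose, the force, the opening and the grip force at its end, in the units of the state.
- r.read_state(): the state, without advancing time (a new reading comes with each control period).
- r.camera(name): name is "scene" or "top"; returns a dict with "color" (480x640x3 uint8, red, green, blue), "mtx" (3x3 intrinsics, pixels), "R" (3x3) and "t" (3): a world point X has camera coordinates R X + t. Camera axes: x right, y down, z forward; pixel columns grow to the right and rows downward; lengths in m; the calibration is good to about 2 mm. A picture is of the moment at which its call begins. There is no depth.
- r.close_job(): hands the job in; it is judged then, once.
The state is a dict: "time": time; "joint_positions": joint angles; "joint_vel": joint speeds; "joint_torque": joint torques, N m; "ee_pos": TCP position; "eef_rot": TCP orientation; "ft_force": force on the tool from outside, world axes, zero at the start; "torque": the same for the moment, N m; "width": finger opening in m; "grip_force": force on a finger pad.
Only numpy, scipy, OpenCV 4.12 (cv2) and the standard library are available. Lean on these libraries where they do the work, as an engineer would, in place of code of your own. Each camera call takes 0.05 s, during which the arm holds its last target. There are 200 camera calls.

### The job

The squeeze bottle, the square tin and the oblong salt box have been put on one another's wooden boards; use the empty green chopping board to park one of them upright meanwhile, and get each onto the middle of the board of its own shape: bottle on the round one, tin on the square one, salt box on the oblong one. They must end upright, the tin and the salt box with their sides in line with their boards' sides. Never tip anything over, and leave the tumbler, the steel bowl and the pepper mill where they are.

Things in the scene. Friction and masses are not known exactly. Their poses are not given: they have to be found in the camera images.
- squeeze_bottle: White upright squeeze bottle, round foot 58 mm across, 150 mm tall: white body to 74 mm, shoulder sloping in to 87 mm, grey straight round cap 44 mm across from 87 to 118 mm (the place to grip), then a grey nozzle tapering to the top at 150 mm. Loose, 0.2 to 0.45 kg. Origin: centre of its underside; z up its axis. Starts on one of the two wooden boards that are not round.
- square_tin: Square metal spice tin, 58 x 58 mm, 92 mm tall with its closed lid (60 x 60 mm, the upper 16 mm), and a 6 mm high button 18 mm across on top (98 mm overall). Loose, 0.2 to 0.4 kg. Origin: centre of its underside; x and y square to its sides, z up. Starts on one of the two wooden boards that are not square.
- salt_box: Closed oblong wooden salt box, 110 mm long (its x) by 50 mm wide (its y) by 65 mm tall, darker lid. Loose, 0.2 to 0.45 kg. Origin: centre of its underside; z up. Starts on one of the two wooden boards that are not oblong, overhanging it a little.
- round_board: Round pale wooden board, 100 mm across, 16 mm thick, flat top without rim, fixed to the steel table. Origin: centre of its underside, on the table; z up.
- square_board: Square pale wooden board, 100 x 100 mm, 16 mm thick, flat top without rim, fixed. Origin: centre of its underside; x and y square to its sides.
- oblong_board: Oblong pale wooden board, 140 mm (its x) by 80 mm (its y), 16 mm thick, flat top without rim, fixed. Origin: centre of its underside.
- green_board: Small green plastic chopping board, 130 x 130 mm, 12 mm thick, flat, fixed, empty at the start: the free spot for parking. Origin: centre of its underside; x and y square to its sides.
- tumbler: Bystander: empty glass tumbler, 68 mm across, 85 mm tall, loose. Origin: centre of its underside.
- steel_bowl: Bystander: small steel bowl, 100 mm across, 45 mm tall, loose. Origin: centre of its underside.
- pepper_mill: Bystander: turned dark wooden pepper mill, 54 mm across, 130 mm tall, loose. Origin: centre of its underside.
Mind the look-alikes: they are no part of the job. Leave any red look-alike of the square_board alone.

How it is judged:
On the way:
1. one of the three containers has been parked upright on the green chopping board and let go (its centre within 60 mm of the board's centre) (((horizontal distance between squeeze_bottle and green_board below 0.06 m and z of squeeze_bottle in the frame of green_board between 0.007 and 0.017 m and angle between squeeze_bottle's own z axis and vertical below 0.1 rad and linear speed of squeeze_bottle below 0.02 m/s and contact force between squeeze_bottle and the fingers below 0.1 N) or (horizontal distance between square_tin and green_board below 0.06 m and z of square_tin in the frame of green_board between 0.007 and 0.017 m and angle between square_tin's own z axis and vertical below 0.1 rad and linear speed of square_tin below 0.02 m/s and contact force between square_tin and the fingers below 0.1 N) or (horizontal distance between salt_box and green_board below 0.06 m and z of salt_box in the frame of green_board between 0.007 and 0.017 m and angle between salt_box's own z axis and vertical below 0.1 rad and linear speed of salt_box below 0.02 m/s and contact force between salt_box and the fingers below 0.1 N))), for 0.2 s.
At the end, for the whole second after the job is handed in: Bottle on the round, tin on the square, salt box on the oblong board: centred within 15 mm, resting on it, upright within 0.1 rad, at rest; tin and salt box in line with their boards within 0.21 rad (any equivalent turn); tumbler, bowl and mill within 25 mm of their starts (horizontal distance between squeeze_bottle and round_board below 0.015 m and z of squeeze_bottle in the frame of round_board between 0.011 and 0.021 m and angle between each of squeeze_bottle, square_tin, salt_box's own z axis and vertical below 0.1 rad and linear speed of each of squeeze_bottle, square_tin, salt_box below 0.02 m/s and angular speed of each of squeeze_bottle, square_tin, salt_box below 0.2 rad/s and horizontal distance between square_tin and square_board below 0.015 m and z of square_tin in the frame of square_board between 0.011 and 0.021 m and horizontal distance between salt_box and oblong_board below 0.015 m and z of salt_box in the frame of oblong_board between 0.011 and 0.021 m and (angle between the x axis of square_tin and the x axis of square_board, either way round below 0.21 rad or angle between the x axis of square_tin and the y axis of square_board, either way round below 0.21 rad) and angle between the x axis of salt_box and the x axis of oblong_board, either way round below 0.21 rad and distance of each of tumbler, steel_bowl, pepper_mill from where it was at the start of the episode below 0.025 m); the robot touches nothing.
It fails at once if one of the three containers is tipped more than 0.6 rad (angle between any of squeeze_bottle, square_tin, salt_box's own z axis and vertical above 0.6 rad).
It fails at once if the tumbler, steel bowl or pepper mill is pushed more than 25 mm away or tipped more than 0.4 rad (distance of any of tumbler, steel_bowl, pepper_mill from where it was at the start of the episode above 0.025 m or angle between any of tumbler, steel_bowl, pepper_mill's own z axis and vertical above 0.4 rad).
It also fails if it takes over 128 s, if anything falls off the work surface, if the arm or the gripper's body presses on something with over 40 N, if the wrist force passes 120 N, or if a joint passes its speed limit or range.

## Working session

There is one attempt and no reset: what is moved stays moved. The work goes in short steps, Python scripts to look and compute and a shell command to move; the robot and the scene stay as the last step left them, time stands still between calls to the robot, and variables do not carry over. Pictures are saved under pics/ and viewed, at most 14 in all, crops included, and the job is handed in when it is done.

```bash
mkdir -p pics; python3 - <<'E'
from bench import r
import cv2,pickle
d={}
for n in("scene","top"):
    c=r.camera(n);d[n]=c;cv2.imwrite(f"pics/{n}0.png",c["color"][:,:,::-1]);print(n,c["mtx"],c["R"],c["t"])
pickle.dump(d,open("c0.pkl","wb"))
s=r.read_state();print(s["time"],s["ee_pos"],s["eef_rot"],s["width"],r.tcp_to_tips)
E
```

```text
scene [[543.65041468   0.         329.10180797]
 [  0.         543.65041468 250.78426307]
 [  0.           0.           1.        ]] [[ 0.63360018  0.7734273   0.01900053]
 [ 0.54422755 -0.42811282 -0.72148166]
 [-0.54987924  0.46747152 -0.6921728 ]] [-0.33384442 -0.26703102  1.46987312]
top [[604.8350511    0.         316.04031977]
 [  0.         604.8350511  240.23434696]
 [  0.           0.           1.        ]] [[-0.00775035 -0.99982026 -0.01730231]
 [-0.99115914  0.00997277 -0.13230306]
 [ 0.13245183  0.01612395 -0.99105829]] [0.01827167 0.52091215 1.20039451]
0.1 [0.19697573 0.59281318 0.23285078] [ 1.59692812e-01  9.87166562e-01 -6.16683882e-04 -6.55906683e-05] 0.08720560296924026 0.011
```

View pics/top0.png

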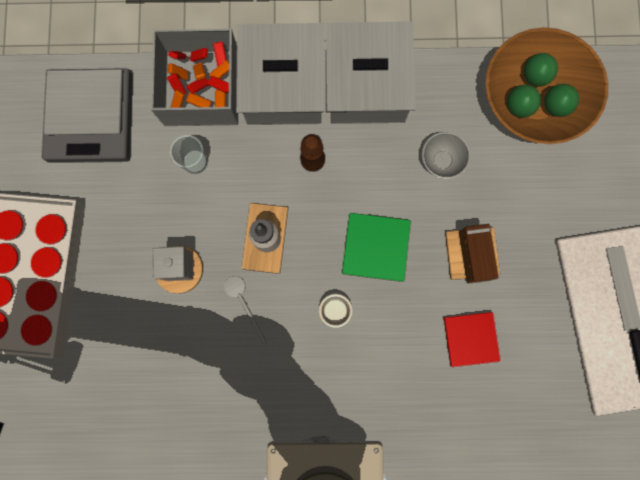

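View pics/scene0.png

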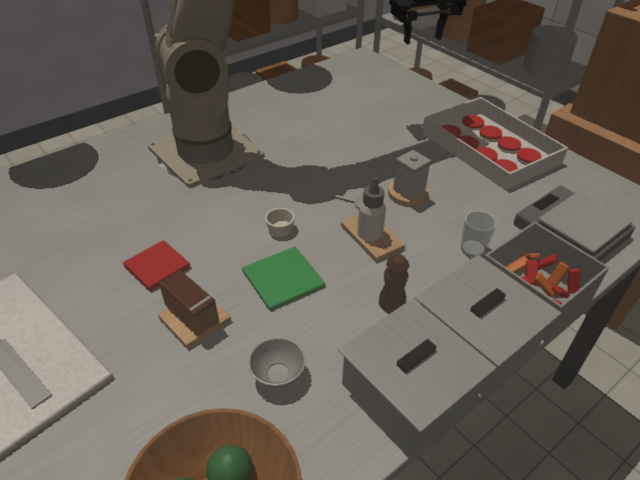

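Top view: tin on the round board (178,268), bottle on the oblong (265,238), salt box on the square (472,253), and the green board is empty at (377,247). Next I'll enlarge the three boards.

```bash
cat > h.py <<'E'
import numpy as np,cv2,pickle
from bench import r
def ray(c,u,v,z):
    p=np.array([[u,v]],float).T
    K,R,t=[np.array(c[k]) for k in("mtx","R","t")]
    d=R.T@np.linalg.solve(K,[u,v,1.]);o=-R.T@t
    return (o+d*(z-o[2])/d[2])[:2]
def proj(c,X):
    q=np.array(c["R"])@X+c["t"];q=np.array(c["mtx"])@q;return q[:2]/q[2]
def crop(c,x,y,w,h,f):
    return cv2.resize(c["color"][y:y+h,x:x+w,::-1],None,fx=f,fy=f,interpolation=cv2.INTER_CUBIC)
E
python3 - <<'E'
from h import *
d=pickle.load(open("c0.pkl","rb"));t=d["top"];s=d["scene"]
cv2.imwrite("pics/a.png",np.hstack([crop(t,145,195,80,100,5),crop(t,435,205,80,100,5)]))
cv2.imwrite("pics/b.png",np.hstack([crop(t,225,195,80,100,5),crop(s,150,262,80,100,5)]))
hsv=cv2.cvtColor(t["color"],cv2.COLOR_RGB2HSV)
g=cv2.inRange(hsv,(50,120,60),(75,255,255));g[:, 430:]=0
n=max(cv2.findContours(g,0,2)[0],key=cv2.contourArea)
p=np.array([ray(t,u,v,.012) for u,v in cv2.boxPoints(cv2.minAreaRect(n))]);print("green",p.mean(0),p)
w=cv2.inRange(hsv,(8,90,90),(25,255,255))
for n in cv2.findContours(w,0,2)[0]:
    if cv2.contourArea(n)>150:print(cv2.boundingRect(n),cv2.contourArea(n),cv2.minAreaRect(n))
E
```

```text
green [ 0.51010156 -0.11070248] [[ 0.45519123 -0.03824912]
 [ 0.58237664 -0.05583025]
 [ 0.56467755 -0.18396167]
 [ 0.43816081 -0.16476887]]
(157, 251, 46, 42) 577.5 ((183.76153564453125, 276.40771484375), (28.767501831054688, 48.76441955566406), 52.12501525878906)
(446, 230, 20, 49) 629.5 ((454.79998779296875, 254.5999755859375), (49.21463394165039, 14.707822799682617), 81.8698959350586)
(242, 203, 46, 70) 2474.0 ((264.31640625, 237.49501037597656), (38.569881439208984, 67.31881713867188), 7.001267910003662)
(186, 92, 26, 16) 228.0 ((198.3448486328125, 100.86207580566406), (25.473451614379883, 11.29235553741455), 23.198589324951172)
(170, 90, 15, 18) 158.0 ((177.23585510253906, 99.42453002929688), (10.576762199401855, 18.54367446899414), 15.945395469665527)
(214, 89, 12, 19) 165.5 ((219.5, 98.0), (18.0, 11.0), 90.0)
(167, 63, 21, 17) 176.0 ((177.46133422851562, 71.10050964355469), (22.759273529052734, 10.769371032714844), 21.037511825561523)
(209, 60, 21, 19) 188.0 ((220.25608825683594, 70.69512176513672), (11.088336944580078, 24.20693588256836), 51.34019470214844)
(485, 27, 123, 117) 11081.0 ((546.0, 85.0), (116.0, 122.0), 90.0)
```

View pics/a.png

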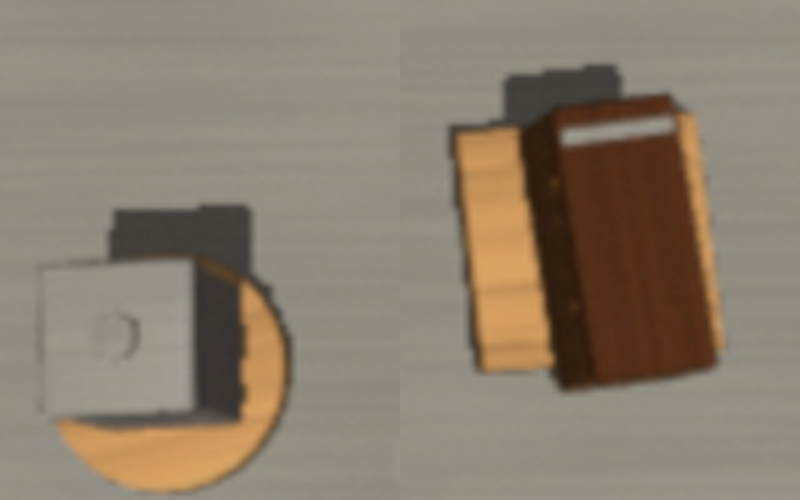

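View pics/b.png

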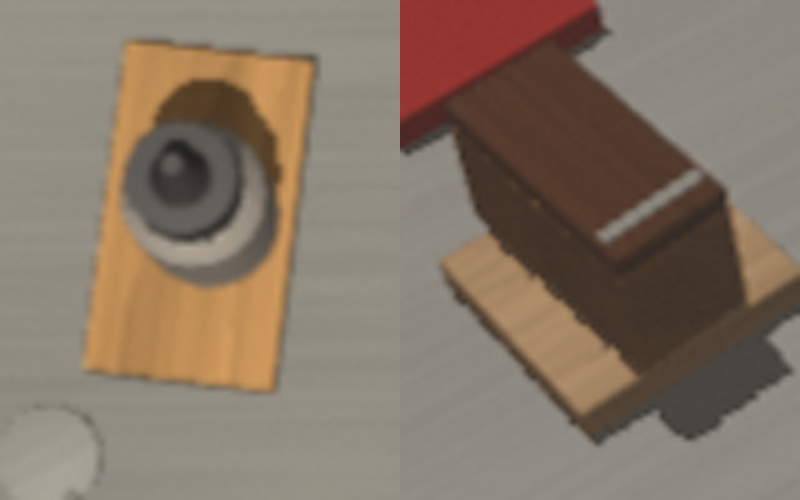

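Crops show clean corners: tin lid, round board edge, salt-box lid, square-board corners, oblong corners and bottle cap (centre about crop (182,180)). I'll convert them to world positions.

```bash
python3 - <<'E'
from h import *
from scipy.optimize import least_squares
t=pickle.load(open("c0.pkl","rb"))["top"]
def W(x0,y0,P,z,off=0): return np.array([ray(t,x0+(u-off)/5-.4,y0+v/5-.4,z) for u,v in P])
def quad(n,p):
    e=[p[(i+1)%4]-p[i] for i in range(4)]
    print(n,p.mean(0).round(4),"sides",[round(float(np.linalg.norm(x)),4) for x in e],"ang",[round(float(np.degrees(np.arctan2(x[1],x[0])))%180,1) for x in e])
quad("tin",W(145,195,[(40,265),(193,258),(197,412),(41,415)],.108))
quad("sq",W(435,205,[(457,130),(695,112),(725,348),(480,372)],.016,400))
quad("salt",W(435,205,[(555,112),(672,95),(718,368),(597,388)],.081,400))
quad("obl",W(225,195,[(125,40),(317,60),(275,390),(83,370)],.016))
p=W(145,195,[(290,355),(265,280),(165,492),(100,465),(60,425),(265,437)],.016)
f=least_squares(lambda q:np.hypot(*(p-q[:2]).T)-.05,p.mean(0));print("round",f.x,f.fun)
print("bottle cap",W(225,195,[(182,180)],.134),"tip",W(225,195,[(173,160)],.166))
for n,q in dict(tumbler=(188,150),mill=(312,145),bowl=(445,156)).items():print(n,ray(t,*q,.05))
s=r.read_state();
from scipy.spatial.transform import Rotation as R
print(R.from_quat(s["eef_rot"]).as_matrix().round(3))
E
```

```text
tin [0.4719 0.2966] sides [0.0591, 0.0594, 0.0599, 0.0579] ang [92.1, 2.7, 90.6, 2.0]
sq [ 0.4947 -0.3078] sides [0.0986, 0.0982, 0.1007, 0.1004] ang [93.8, 4.5, 95.1, 3.3]
salt [ 0.4873 -0.31  ] sides [0.0464, 0.1081, 0.0476, 0.109] ang [97.8, 6.8, 98.9, 6.2]
obl [0.5307 0.1208] sides [0.0811, 0.1392, 0.0799, 0.1394] ang [83.3, 172.8, 83.5, 173.2]
round [0.46868574 0.2984265 ] [-0.0004303   0.00241724  0.00180896 -0.00055555  0.00129762 -0.00058563]
bottle cap [[0.52714384 0.11556323]] tip [[0.52975928 0.11543176]]
tumbler [0.70970932 0.27642602]
mill [0.71704882 0.02017707]
bowl [ 0.69033099 -0.25199439]
[[-0.949  0.315 -0.   ]
 [ 0.315  0.949 -0.001]
 [-0.    -0.001 -1.   ]]
```

```bash
cat > go.py <<'E'
# go.py x y z yaw: prints needed turn (rows of a) then shift units in tool axes after the turn
import sys;from h import *;from scipy.spatial.transform import Rotation as R
x,y,z,a=map(float,sys.argv[1:5]);s=r.read_state();a=np.radians(a)
Y=np.array([np.cos(a),np.sin(a),0]);Z=np.array([0,0,-1.]);G=np.array([np.cross(Y,Z),Y,Z]).T
C=R.from_quat(s["eef_rot"]).as_matrix()
print("turn",np.degrees(R.from_matrix(C.T@G).as_rotvec()).round(2)/6,"shift",(G.T@(np.array([x,y,z])-s["ee_pos"])/.03).round(2))
print("t",round(s["time"],2),"pos",s["ee_pos"].round(4),"w",round(s["width"],4),"grip",s["grip_force"],"f",np.round(s["ft_force"],1))
E
python3 go.py .472 .2966 .2 92
```

```text
turn [-1.16666667e-02 -1.66666667e-03 -3.39666667e+00] shift [ -8.82 -10.19   1.1 ]
t 0.1 pos [0.197  0.5928 0.2329] w 0.0872 grip 0.0 f [ 0.  -0.7  0.6]
```

```bash
python3 -m crank '[{"claw":-1,"az":-0.85},{"claw":-1,"az":-0.85},{"claw":-1,"az":-0.85},{"claw":-1,"az":-0.85}]' 25
python3 -m crank '[{"claw":-1,"dx":-0.8,"dy":-0.9},{"claw":-1,"dx":-0.8,"dy":-0.9},{"claw":-1,"dx":-0.8,"dy":-0.9},{"claw":-1,"dx":-0.8,"dy":-0.9},{"claw":-1,"dx":-0.8,"dy":-0.9},{"claw":-1,"dx":-0.8,"dy":-0.9},{"claw":-1,"dx":-0.8,"dy":-0.9},{"claw":-1,"dx":-0.8,"dy":-0.9}]'
python3 -m crank '[{"claw":-1,"dx":-0.8,"dy":-0.9},{"claw":-1,"dx":-0.8,"dy":-0.9},{"claw":-1,"dx":-0.8,"dy":-0.9},{"claw":-1,"dz":0.5},{"claw":-1,"dz":0.5},{"claw":-1}]'
python3 go.py .472 .2966 .09 92
```

```text
turn [-1.16666667e-02 -1.66666667e-03 -3.39666667e+00] shift [ -8.82 -10.19   4.76]
t 0.1 pos [0.197  0.5928 0.2329] w 0.0872 grip 0.0 f [ 0.  -0.7  0.6]invalid input at $[0]: expected keys claw, dx, dy, dz, ax, ay, az
invalid input at $[0]: expected keys claw, dx, dy, dz, ax, ay, az
invalid input at $[0]: expected keys claw, dx, dy, dz, ax, ay, az
```

```bash
python3 -m crank '[{"claw":-1,"dx":0,"dy":0,"dz":0,"ax":0,"ay":0,"az":-0.85},{"claw":-1,"dx":0,"dy":0,"dz":0,"ax":0,"ay":0,"az":-0.85},{"claw":-1,"dx":0,"dy":0,"dz":0,"ax":0,"ay":0,"az":-0.85},{"claw":-1,"dx":0,"dy":0,"dz":0,"ax":0,"ay":0,"az":-0.85}]' 25
python3 -m crank '[{"claw":-1,"dx":-0.8,"dy":-0.9,"dz":0,"ax":0,"ay":0,"az":0},{"claw":-1,"dx":-0.8,"dy":-0.9,"dz":0,"ax":0,"ay":0,"az":0},{"claw":-1,"dx":-0.8,"dy":-0.9,"dz":0,"ax":0,"ay":0,"az":0},{"claw":-1,"dx":-0.8,"dy":-0.9,"dz":0,"ax":0,"ay":0,"az":0},{"claw":-1,"dx":-0.8,"dy":-0.9,"dz":0,"ax":0,"ay":0,"az":0},{"claw":-1,"dx":-0.8,"dy":-0.9,"dz":0,"ax":0,"ay":0,"az":0},{"claw":-1,"dx":-0.8,"dy":-0.9,"dz":0,"ax":0,"ay":0,"az":0}]'
python3 go.py .472 .2966 .2 92
```

```text
time: 0.43
ee_pos: [0.197, 0.5929, 0.2331]
eef_rot: [-0.02, 1.0, -0.0, -0.0]
ft_force: [-0.0, 0.2, -0.1]
width: 0.087
grip_force: 0.0
time: 1.02
ee_pos: [0.3725, 0.4085, 0.2334]
eef_rot: [-0.018, 1.0, -0.0, -0.0]
ft_force: [-0.2, 0.9, -0.7]
width: 0.0869
grip_force: 0.0
turn [-0.00166667 -0.00333333  0.00333333] shift [-3.18 -3.84  1.11]
t 1.02 pos [0.3725 0.4085 0.2334] w 0.0869 grip 0.0 f [-0.2  0.9 -0.7]
```

```bash
python3 -m crank '[{"claw":-1,"dx":-0.8,"dy":-0.96,"dz":0,"ax":0,"ay":0,"az":0},{"claw":-1,"dx":-0.8,"dy":-0.96,"dz":0,"ax":0,"ay":0,"az":0},{"claw":-1,"dx":-0.8,"dy":-0.96,"dz":0,"ax":0,"ay":0,"az":0},{"claw":-1,"dx":-0.8,"dy":-0.96,"dz":0,"ax":0,"ay":0,"az":0},{"claw":-1,"dx":0,"dy":0,"dz":0.5,"ax":0,"ay":0,"az":0},{"claw":-1,"dx":0,"dy":0,"dz":0.6,"ax":0,"ay":0,"az":0},{"claw":-1,"dx":0,"dy":0,"dz":0,"ax":0,"ay":0,"az":0},{"claw":-1,"dx":0,"dy":0,"dz":0,"ax":0,"ay":0,"az":0}]'
python3 go.py .472 .2966 .09 92
python3 - <<'E'
from h import *
c=r.camera("scene");cv2.imwrite("pics/s1.png",crop(c,310,60,200,150,4))
E
```

```text
time: 1.68
ee_pos: [0.4709, 0.2982, 0.1998]
eef_rot: [-0.018, 1.0, -0.001, -0.001]
ft_force: [-0.1, 0.3, 0.9]
width: 0.087
grip_force: 0.0
turn [-0.01166667 -0.01833333  0.00666667] shift [-0.03 -0.06  3.66]
t 1.68 pos [0.4709 0.2982 0.1998] w 0.087 grip 0.0 f [-0.1  0.3  0.9]
```

View pics/s1.png

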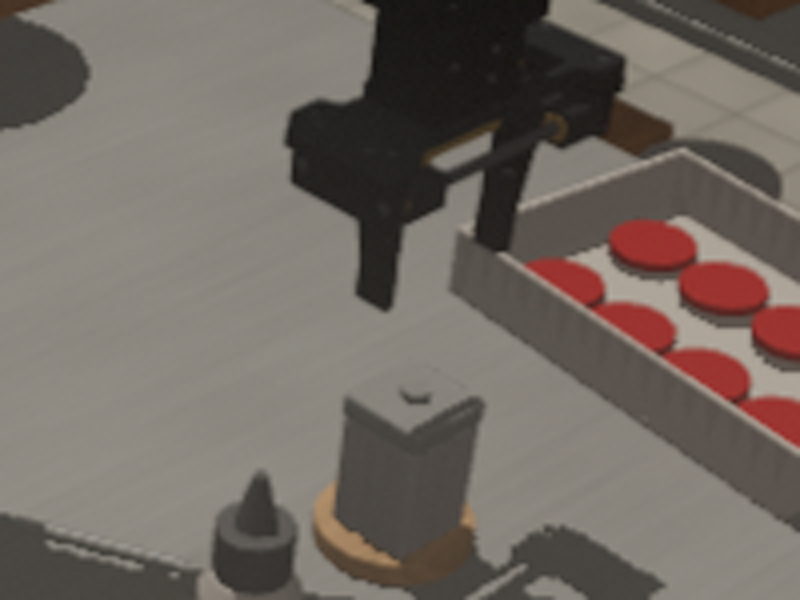

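The open gripper sits centred above the tin (lid at crop (415,400)), fingers astride its y sides. Now I'll descend, grip and lift.

```bash
python3 -m crank '[{"claw":-1,"dx":0,"dy":0,"dz":0.8,"ax":0,"ay":0,"az":0},{"claw":-1,"dx":0,"dy":-0.05,"dz":0.8,"ax":0,"ay":0,"az":0},{"claw":-1,"dx":0,"dy":0,"dz":0.8,"ax":0,"ay":0,"az":0},{"claw":-1,"dx":0,"dy":0,"dz":0.7,"ax":0,"ay":0,"az":0},{"claw":-1,"dx":0,"dy":0,"dz":0.5,"ax":0,"ay":0,"az":0},{"claw":-1,"dx":0,"dy":0,"dz":0,"ax":0,"ay":0,"az":0}]'
python3 -m crank '[{"claw":1,"dx":0,"dy":0,"dz":0,"ax":0,"ay":0,"az":0},{"claw":1,"dx":0,"dy":0,"dz":0,"ax":0,"ay":0,"az":0},{"claw":1,"dx":0,"dy":0,"dz":0,"ax":0,"ay":0,"az":0},{"claw":1,"dx":0,"dy":0,"dz":0,"ax":0,"ay":0,"az":0},{"claw":1,"dx":0,"dy":0,"dz":0,"ax":0,"ay":0,"az":0},{"claw":1,"dx":0,"dy":0,"dz":0,"ax":0,"ay":0,"az":0},{"claw":1,"dx":0,"dy":0,"dz":0,"ax":0,"ay":0,"az":0},{"claw":1,"dx":0,"dy":0,"dz":0,"ax":0,"ay":0,"az":0}]' 25
python3 -m crank '[{"claw":1,"dx":0,"dy":0,"dz":-0.2,"ax":0,"ay":0,"az":0},{"claw":1,"dx":0,"dy":0,"dz":-0.3,"ax":0,"ay":0,"az":0},{"claw":1,"dx":0,"dy":0,"dz":-0.3,"ax":0,"ay":0,"az":0},{"claw":1,"dx":0,"dy":0,"dz":-0.3,"ax":0,"ay":0,"az":0}]'
python3 go.py .51 -.111 .29 82
```

```text
time: 2.23
ee_pos: [0.4703, 0.2967, 0.0905]
eef_rot: [-0.018, 1.0, -0.001, -0.001]
ft_force: [-0.2, -0.8, -0.3]
width: 0.0868
grip_force: 0.0
time: 2.9
ee_pos: [0.4721, 0.2971, 0.0933]
eef_rot: [-0.018, 1.0, 0.0, 0.0]
ft_force: [-0.9, -0.6, 5.4]
width: 0.0595
grip_force: 25.0
time: 3.23
ee_pos: [0.4717, 0.2969, 0.1265]
eef_rot: [-0.018, 1.0, 0.0, 0.0]
ft_force: [-0.0, -0.2, -2.2]
width: 0.0599
grip_force: 25.0
turn [0.   0.   1.67] shift [ -3.16 -13.29  -5.45]
t 3.23 pos [0.4717 0.2969 0.1265] w 0.0599 grip 24.981013394426554 f [-0.  -0.2 -2.2]
```

```bash
python3 -m crank '[{"claw":1,"dx":0,"dy":0,"dz":-0.6,"ax":0,"ay":0,"az":0},{"claw":1,"dx":0,"dy":0,"dz":-0.9,"ax":0,"ay":0,"az":0},{"claw":1,"dx":0,"dy":0,"dz":-0.9,"ax":0,"ay":0,"az":0},{"claw":1,"dx":0,"dy":0,"dz":-0.9,"ax":0,"ay":0,"az":0},{"claw":1,"dx":0,"dy":0,"dz":-0.9,"ax":0,"ay":0,"az":0},{"claw":1,"dx":0,"dy":0,"dz":-0.8,"ax":0,"ay":0,"az":0},{"claw":1,"dx":0,"dy":0,"dz":-0.4,"ax":0,"ay":0,"az":0.8},{"claw":1,"dx":0,"dy":0,"dz":0,"ax":0,"ay":0,"az":0.87}]'
python3 -m crank '[{"claw":1,"dx":-0.1,"dy":-0.5,"dz":0,"ax":0,"ay":0,"az":0},{"claw":1,"dx":-0.3,"dy":-0.95,"dz":0,"ax":0,"ay":0,"az":0},{"claw":1,"dx":-0.3,"dy":-0.95,"dz":0,"ax":0,"ay":0,"az":0},{"claw":1,"dx":-0.3,"dy":-0.95,"dz":0,"ax":0,"ay":0,"az":0},{"claw":1,"dx":-0.3,"dy":-0.95,"dz":0,"ax":0,"ay":0,"az":0},{"claw":1,"dx":-0.3,"dy":-0.95,"dz":0,"ax":0,"ay":0,"az":0},{"claw":1,"dx":-0.3,"dy":-0.95,"dz":0,"ax":0,"ay":0,"az":0},{"claw":1,"dx":-0.2,"dy":-0.95,"dz":0,"ax":0,"ay":0,"az":0}]'
python3 -m crank '[{"claw":1,"dx":-0.2,"dy":-0.95,"dz":0,"ax":0,"ay":0,"az":0},{"claw":1,"dx":-0.2,"dy":-0.95,"dz":0,"ax":0,"ay":0,"az":0},{"claw":1,"dx":-0.2,"dy":-0.95,"dz":0,"ax":0,"ay":0,"az":0},{"claw":1,"dx":-0.2,"dy":-0.95,"dz":0,"ax":0,"ay":0,"az":0},{"claw":1,"dx":-0.1,"dy":-0.9,"dz":0,"ax":0,"ay":0,"az":0},{"claw":1,"dx":-0.1,"dy":-0.6,"dz":0,"ax":0,"ay":0,"az":0},{"claw":1,"dx":0,"dy":0,"dz":0,"ax":0,"ay":0,"az":0}]'
python3 go.py .51 -.111 .0895 82
```

```text
time: 3.9
ee_pos: [0.4727, 0.2975, 0.292]
eef_rot: [0.072, 0.997, 0.002, 0.002]
ft_force: [-0.1, 0.2, -2.8]
width: 0.0601
grip_force: 25.0
time: 4.57
ee_pos: [0.5041, 0.0735, 0.2879]
eef_rot: [0.069, 0.998, 0.0, 0.0]
ft_force: [-0.0, 0.8, -1.8]
width: 0.0598
grip_force: 25.0
time: 5.15
ee_pos: [0.5107, -0.0913, 0.2881]
eef_rot: [0.072, 0.997, -0.001, 0.0]
ft_force: [-0.3, -0.5, -2.4]
width: 0.0597
grip_force: 25.0
turn [-0.01        0.005      -0.05166667] shift [-0.07 -0.65  6.62]
t 5.15 pos [ 0.5107 -0.0913  0.2881] w 0.0597 grip 24.980805041268468 f [-0.3 -0.5 -2.4]
```

```bash
python3 -m crank '[{"claw":1,"dx":-0.07,"dy":-0.65,"dz":0.6,"ax":0,"ay":0,"az":0},{"claw":1,"dx":0,"dy":0,"dz":0.9,"ax":0,"ay":0,"az":0},{"claw":1,"dx":0,"dy":0,"dz":0.9,"ax":0,"ay":0,"az":0},{"claw":1,"dx":0,"dy":0,"dz":0.9,"ax":0,"ay":0,"az":0},{"claw":1,"dx":0,"dy":0,"dz":0.9,"ax":0,"ay":0,"az":0},{"claw":1,"dx":0,"dy":0,"dz":0.9,"ax":0,"ay":0,"az":0},{"claw":1,"dx":0,"dy":0,"dz":0.7,"ax":0,"ay":0,"az":0},{"claw":1,"dx":0,"dy":0,"dz":0.4,"ax":0,"ay":0,"az":0}]'
python3 -m crank '[{"claw":1,"dx":0,"dy":0,"dz":0.2,"ax":0,"ay":0,"az":0},{"claw":1,"dx":0,"dy":0,"dz":0.1,"ax":0,"ay":0,"az":0},{"claw":1,"dx":0,"dy":0,"dz":0.05,"ax":0,"ay":0,"az":0},{"claw":1,"dx":0,"dy":0,"dz":0,"ax":0,"ay":0,"az":0}]'
python3 go.py .51 -.111 .0895 82
```

```text
time: 5.82
ee_pos: [0.5096, -0.105, 0.0994]
eef_rot: [0.069, 0.998, 0.0, -0.002]
ft_force: [-0.3, 0.2, -2.3]
width: 0.0593
grip_force: 25.0
time: 6.15
ee_pos: [0.5118, -0.1055, 0.0919]
eef_rot: [0.07, 0.998, 0.0, 0.001]
ft_force: [-0.1, -1.5, -2.8]
width: 0.0597
grip_force: 25.0
turn [0.00333333 0.01333333 0.00333333] shift [ 0.03 -0.19  0.08]
t 6.15 pos [ 0.5118 -0.1055  0.0919] w 0.0597 grip 24.981089802458882 f [-0.1 -1.5 -2.8]
```

```bash
python3 -m crank '[{"claw":1,"dx":0,"dy":0,"dz":0.06,"ax":0,"ay":0,"az":0},{"claw":1,"dx":0,"dy":0,"dz":0.03,"ax":0,"ay":0,"az":0},{"claw":1,"dx":0,"dy":0,"dz":0,"ax":0,"ay":0,"az":0}]'
python3 -m crank '[{"claw":-1,"dx":0,"dy":0,"dz":0,"ax":0,"ay":0,"az":0},{"claw":-1,"dx":0,"dy":0,"dz":0,"ax":0,"ay":0,"az":0},{"claw":-1,"dx":0,"dy":0,"dz":0,"ax":0,"ay":0,"az":0},{"claw":-1,"dx":0,"dy":0,"dz":0,"ax":0,"ay":0,"az":0},{"claw":-1,"dx":0,"dy":0,"dz":0,"ax":0,"ay":0,"az":0},{"claw":-1,"dx":0,"dy":0,"dz":0,"ax":0,"ay":0,"az":0}]'
python3 -m crank '[{"claw":-1,"dx":0,"dy":0,"dz":-0.4,"ax":0,"ay":0,"az":0},{"claw":-1,"dx":0,"dy":0,"dz":-0.8,"ax":0,"ay":0,"az":0},{"claw":-1,"dx":0,"dy":0,"dz":-0.9,"ax":0,"ay":0,"az":0},{"claw":-1,"dx":0,"dy":0,"dz":-0.9,"ax":0,"ay":0,"az":0},{"claw":-1,"dx":0,"dy":0,"dz":-0.9,"ax":0,"ay":0,"az":0},{"claw":-1,"dx":0,"dy":0,"dz":-0.6,"ax":0,"ay":0,"az":0}]'
python3 go.py .528 .1155 .22 92
```

```text
time: 6.4
ee_pos: [0.5119, -0.1055, 0.0894]
eef_rot: [0.07, 0.998, 0.0, 0.001]
ft_force: [-0.6, 0.4, 5.3]
width: 0.0599
grip_force: 25.0
time: 6.9
ee_pos: [0.5112, -0.1055, 0.0883]
eef_rot: [0.07, 0.998, 0.0, -0.0]
ft_force: [-0.0, 0.7, 1.0]
width: 0.0854
grip_force: 0.0
time: 7.4
ee_pos: [0.5117, -0.1059, 0.227]
eef_rot: [0.07, 0.998, 0.0, 0.002]
ft_force: [1.4, -1.3, 0.1]
width: 0.0869
grip_force: 0.0
turn [ 1.66666667e-03  3.00000000e-02 -1.67166667e+00] shift [-0.8   7.36  0.23]
t 7.4 pos [ 0.5117 -0.1059  0.227 ] w 0.0869 grip 0.0 f [ 1.4 -1.3  0.1]
```

```bash
python3 -m crank '[{"claw":-1,"dx":0,"dy":0,"dz":0,"ax":0,"ay":0,"az":-0.83},{"claw":-1,"dx":0,"dy":0,"dz":0,"ax":0,"ay":0,"az":-0.84}]'
python3 -m crank '[{"claw":-1,"dx":-0.1,"dy":0.92,"dz":0,"ax":0,"ay":0,"az":0},{"claw":-1,"dx":-0.1,"dy":0.92,"dz":0,"ax":0,"ay":0,"az":0},{"claw":-1,"dx":-0.1,"dy":0.92,"dz":0,"ax":0,"ay":0,"az":0},{"claw":-1,"dx":-0.1,"dy":0.92,"dz":0,"ax":0,"ay":0,"az":0},{"claw":-1,"dx":-0.1,"dy":0.92,"dz":0,"ax":0,"ay":0,"az":0},{"claw":-1,"dx":-0.1,"dy":0.92,"dz":0,"ax":0,"ay":0,"az":0},{"claw":-1,"dx":-0.1,"dy":0.92,"dz":0,"ax":0,"ay":0,"az":0},{"claw":-1,"dx":-0.1,"dy":0.92,"dz":0,"ax":0,"ay":0,"az":0}]'
python3 -m crank '[{"claw":-1,"dx":0,"dy":0,"dz":0.2,"ax":0,"ay":0,"az":0},{"claw":-1,"dx":0,"dy":0,"dz":0,"ax":0,"ay":0,"az":0},{"claw":-1,"dx":0,"dy":0,"dz":0,"ax":0,"ay":0,"az":0}]'
python3 go.py .528 .1155 .116 92
python3 - <<'E'
from h import *
c=r.camera("scene");cv2.imwrite("pics/s2.png",crop(c,220,80,240,180,3.3))
E
```

```text
time: 7.57
ee_pos: [0.5118, -0.1057, 0.2257]
eef_rot: [-0.019, 1.0, 0.0, 0.002]
ft_force: [0.0, 0.3, -0.1]
width: 0.087
grip_force: 0.0
time: 8.23
ee_pos: [0.5273, 0.1173, 0.2244]
eef_rot: [-0.017, 1.0, 0.0, 0.0]
ft_force: [-0.1, -0.2, 0.7]
width: 0.0871
grip_force: 0.0
time: 8.48
ee_pos: [0.5273, 0.1152, 0.2177]
eef_rot: [-0.017, 1.0, -0.0, -0.0]
ft_force: [-0.1, -0.2, -0.5]
width: 0.0868
grip_force: 0.0
turn [-0.00666667 -0.00166667 -0.00166667] shift [-0.02  0.01  3.39]
t 8.48 pos [0.5273 0.1152 0.2177] w 0.0868 grip 0.0 f [-0.1 -0.2 -0.5]
```

View pics/s2.png

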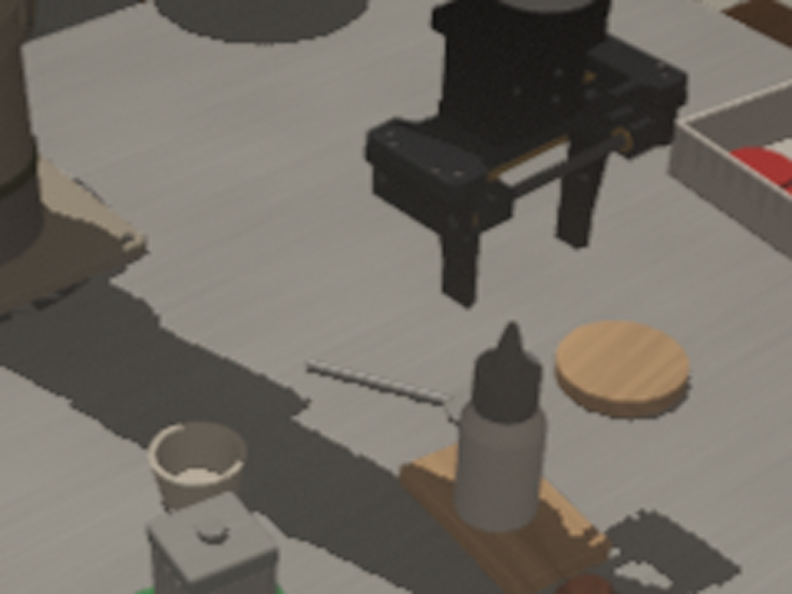

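The tin stands upright on green; the gripper is astride the bottle cap (crop (508,380)), and the round board is now bare (crop (622,365)). I'll grip the bottle.

```bash
python3 -m crank '[{"claw":-1,"dx":0,"dy":0,"dz":0.8,"ax":0,"ay":0,"az":0},{"claw":-1,"dx":0,"dy":0,"dz":0.9,"ax":0,"ay":0,"az":0},{"claw":-1,"dx":0,"dy":0,"dz":0.9,"ax":0,"ay":0,"az":0},{"claw":-1,"dx":0,"dy":0,"dz":0.5,"ax":0,"ay":0,"az":0},{"claw":-1,"dx":0,"dy":0,"dz":0.24,"ax":0,"ay":0,"az":0},{"claw":-1,"dx":0,"dy":0,"dz":0,"ax":0,"ay":0,"az":0}]'
python3 -m crank '[{"claw":1,"dx":0,"dy":0,"dz":0,"ax":0,"ay":0,"az":0},{"claw":1,"dx":0,"dy":0,"dz":0,"ax":0,"ay":0,"az":0},{"claw":1,"dx":0,"dy":0,"dz":0,"ax":0,"ay":0,"az":0},{"claw":1,"dx":0,"dy":0,"dz":0,"ax":0,"ay":0,"az":0},{"claw":1,"dx":0,"dy":0,"dz":0,"ax":0,"ay":0,"az":0},{"claw":1,"dx":0,"dy":0,"dz":0,"ax":0,"ay":0,"az":0},{"claw":1,"dx":0,"dy":0,"dz":0,"ax":0,"ay":0,"az":0},{"claw":1,"dx":0,"dy":0,"dz":0,"ax":0,"ay":0,"az":0}]' 30
python3 go.py .4687 .2984 .17 92
python3 -m crank '[{"claw":1,"dx":0,"dy":0,"dz":-0.2,"ax":0,"ay":0,"az":0},{"claw":1,"dx":0,"dy":0,"dz":-0.4,"ax":0,"ay":0,"az":0},{"claw":1,"dx":0,"dy":0,"dz":-0.6,"ax":0,"ay":0,"az":0},{"claw":1,"dx":0,"dy":0,"dz":-0.5,"ax":0,"ay":0,"az":0},{"claw":1,"dx":0,"dy":0,"dz":0,"ax":0,"ay":0,"az":0}]'
python3 - <<'E'
from h import *
from scipy.optimize import least_squares
for n,f in(("top",(140,220,90,80)),("scene",(375,160,70,60))):
    c=r.camera(n);x,y,w,h=f;im=c["color"]
    m=cv2.inRange(cv2.cvtColor(im,cv2.COLOR_RGB2HSV),(8,70,60),(25,255,255));k=np.zeros_like(m);k[y:y+h,x:x+w]=m[y:y+h,x:x+w]
    q=max(cv2.findContours(k,0,1)[0],key=cv2.contourArea)[:,0]
    p=np.array([ray(c,u,v,.016) for u,v in q])
    g=least_squares(lambda a:np.hypot(*(p-a[:2]).T)-.05,p.mean(0),loss="soft_l1",f_scale=.001);print(n,len(q),g.x,np.abs(g.fun).mean(),cv2.minEnclosingCircle(p.astype(np.float32)))
E
python3 go.py .4687 .2984 .17 92
```

```text
time: 9.03
ee_pos: [0.5268, 0.1148, 0.1163]
eef_rot: [-0.017, 1.0, -0.0, -0.001]
ft_force: [-0.4, -0.2, 0.5]
width: 0.0872
grip_force: 0.0
time: 9.7
ee_pos: [0.5274, 0.1159, 0.1172]
eef_rot: [-0.018, 1.0, -0.0, 0.0]
ft_force: [0.4, -2.3, 0.6]
width: 0.0434
grip_force: 30.0
turn [-0.          0.00166667  0.00333333] shift [ 1.74  6.15 -1.76]
t 9.7 pos [0.5274 0.1159 0.1172] w 0.0434 grip 29.968625376932323 f [ 0.4 -2.3  0.6]
time: 10.12
ee_pos: [0.529, 0.1165, 0.1719]
eef_rot: [-0.018, 1.0, 0.001, 0.002]
ft_force: [0.1, 0.8, -3.2]
width: 0.0431
grip_force: 30.0
top 139 [0.46703038 0.29954972] 0.0006450017757409848 ((0.467488557100296, 0.29818740487098694), 0.05265054106712341)
scene 100 [0.47198244 0.29549467] 0.004246277814546755 ((0.47056475281715393, 0.2927432060241699), 0.05814438313245773)
turn [0.005 0.01  0.005] shift [ 1.75  6.14 -0.05]
t 10.22 pos [0.5276 0.1162 0.1686] w 0.0435 grip 29.971098268870264 f [-0.1 -0.3 -3.5]
```

```bash
python3 -m crank '[{"claw":1,"dx":0.2,"dy":0.5,"dz":0,"ax":0,"ay":0,"az":0},{"claw":1,"dx":0.25,"dy":0.8,"dz":0,"ax":0,"ay":0,"az":0},{"claw":1,"dx":0.25,"dy":0.9,"dz":0,"ax":0,"ay":0,"az":0},{"claw":1,"dx":0.25,"dy":0.9,"dz":0,"ax":0,"ay":0,"az":0},{"claw":1,"dx":0.25,"dy":0.9,"dz":0,"ax":0,"ay":0,"az":0},{"claw":1,"dx":0.25,"dy":0.9,"dz":0,"ax":0,"ay":0,"az":0},{"claw":1,"dx":0.25,"dy":0.8,"dz":0,"ax":0,"ay":0,"az":0},{"claw":1,"dx":0.1,"dy":0.45,"dz":0,"ax":0,"ay":0,"az":0}]'
python3 -m crank '[{"claw":1,"dx":0,"dy":0,"dz":0,"ax":0,"ay":0,"az":0},{"claw":1,"dx":0,"dy":0,"dz":0.5,"ax":0,"ay":0,"az":0},{"claw":1,"dx":0,"dy":0,"dz":0.5,"ax":0,"ay":0,"az":0},{"claw":1,"dx":0,"dy":0,"dz":0.3,"ax":0,"ay":0,"az":0},{"claw":1,"dx":0,"dy":0,"dz":0.2,"ax":0,"ay":0,"az":0},{"claw":1,"dx":0,"dy":0,"dz":0,"ax":0,"ay":0,"az":0}]'
python3 go.py .467 .299 .1165 92
```

```text
time: 10.88
ee_pos: [0.4645, 0.3015, 0.1669]
eef_rot: [-0.019, 1.0, -0.0, -0.001]
ft_force: [-0.5, 0.8, -4.0]
width: 0.0436
grip_force: 30.0
time: 11.38
ee_pos: [0.4665, 0.2973, 0.1216]
eef_rot: [-0.017, 1.0, -0.001, -0.001]
ft_force: [-0.6, -0.2, -3.7]
width: 0.0435
grip_force: 30.0
turn [-0.01666667 -0.01833333 -0.005     ] shift [-0.02  0.06  0.17]
t 11.38 pos [0.4665 0.2973 0.1216] w 0.0435 grip 29.96952050132677 f [-0.6 -0.2 -3.7]
```

```bash
python3 -m crank '[{"claw":1,"dx":0,"dy":0.05,"dz":0.1,"ax":0,"ay":0,"az":0},{"claw":1,"dx":0,"dy":0,"dz":0.05,"ax":0,"ay":0,"az":0},{"claw":1,"dx":0,"dy":0,"dz":0,"ax":0,"ay":0,"az":0}]'
python3 -m crank '[{"claw":1,"dx":0,"dy":0,"dz":0.03,"ax":0,"ay":0,"az":0},{"claw":1,"dx":0,"dy":0,"dz":0,"ax":0,"ay":0,"az":0}]'
python3 go.py .467 .299 .1165 92
```

```text
time: 11.63
ee_pos: [0.467, 0.3002, 0.1189]
eef_rot: [-0.018, 1.0, 0.0, 0.0]
ft_force: [0.1, 0.3, -3.6]
width: 0.0434
grip_force: 30.0
time: 11.8
ee_pos: [0.467, 0.3001, 0.118]
eef_rot: [-0.018, 1.0, 0.0, 0.0]
ft_force: [0.7, -0.2, -3.0]
width: 0.0434
grip_force: 30.0
turn [0.00333333 0.00333333 0.00333333] shift [ 0.   -0.04  0.05]
t 11.8 pos [0.467  0.3001 0.118 ] w 0.0434 grip 29.97047062497586 f [ 0.7 -0.2 -3. ]
```

```bash
python3 -m crank '[{"claw":1,"dx":0,"dy":0,"dz":0.04,"ax":0,"ay":0,"az":0},{"claw":1,"dx":0,"dy":0,"dz":0.02,"ax":0,"ay":0,"az":0},{"claw":1,"dx":0,"dy":0,"dz":0,"ax":0,"ay":0,"az":0}]'
python3 -m crank '[{"claw":-1,"dx":0,"dy":0,"dz":0,"ax":0,"ay":0,"az":0},{"claw":-1,"dx":0,"dy":0,"dz":0,"ax":0,"ay":0,"az":0},{"claw":-1,"dx":0,"dy":0,"dz":0,"ax":0,"ay":0,"az":0},{"claw":-1,"dx":0,"dy":0,"dz":0,"ax":0,"ay":0,"az":0},{"claw":-1,"dx":0,"dy":0,"dz":0,"ax":0,"ay":0,"az":0},{"claw":-1,"dx":0,"dy":0,"dz":0,"ax":0,"ay":0,"az":0},{"claw":-1,"dx":0,"dy":0,"dz":0,"ax":0,"ay":0,"az":0}]'
python3 -m crank '[{"claw":-1,"dx":0,"dy":0,"dz":-0.4,"ax":0,"ay":0,"az":0},{"claw":-1,"dx":0,"dy":0,"dz":-0.8,"ax":0,"ay":0,"az":0},{"claw":-1,"dx":0,"dy":0,"dz":-0.9,"ax":0,"ay":0,"az":0},{"claw":-1,"dx":0,"dy":0,"dz":-0.9,"ax":0,"ay":0,"az":0},{"claw":-1,"dx":0,"dy":0,"dz":-0.6,"ax":0,"ay":0,"az":0},{"claw":-1,"dx":0,"dy":0,"dz":0,"ax":0,"ay":0,"az":0}]'
python3 go.py .4873 -.31 .22 97
```

```text
time: 12.05
ee_pos: [0.4675, 0.3002, 0.1172]
eef_rot: [-0.017, 1.0, 0.001, 0.001]
ft_force: [-1.8, -2.3, 5.0]
width: 0.0435
grip_force: 30.0
time: 12.63
ee_pos: [0.4668, 0.3001, 0.1159]
eef_rot: [-0.018, 1.0, 0.0, 0.0]
ft_force: [0.9, -0.3, 0.4]
width: 0.0816
grip_force: 0.0
time: 13.13
ee_pos: [0.4685, 0.301, 0.2293]
eef_rot: [-0.018, 1.0, 0.002, 0.003]
ft_force: [1.0, -0.5, 0.5]
width: 0.0871
grip_force: 0.0
turn [ 0.04        0.055      -0.83166667] shift [  1.86 -20.29   0.31]
t 13.13 pos [0.4685 0.301  0.2293] w 0.0871 grip 0.0 f [ 1.  -0.5  0.5]
```

```bash
python3 -m crank '[{"claw":-1,"dx":0,"dy":0,"dz":0,"ax":0,"ay":0,"az":-0.84},{"claw":-1,"dx":0.09,"dy":-0.97,"dz":0,"ax":0,"ay":0,"az":0},{"claw":-1,"dx":0.09,"dy":-0.97,"dz":0,"ax":0,"ay":0,"az":0},{"claw":-1,"dx":0.09,"dy":-0.97,"dz":0,"ax":0,"ay":0,"az":0},{"claw":-1,"dx":0.09,"dy":-0.97,"dz":0,"ax":0,"ay":0,"az":0},{"claw":-1,"dx":0.09,"dy":-0.97,"dz":0,"ax":0,"ay":0,"az":0},{"claw":-1,"dx":0.09,"dy":-0.97,"dz":0,"ax":0,"ay":0,"az":0},{"claw":-1,"dx":0.09,"dy":-0.97,"dz":0,"ax":0,"ay":0,"az":0}]'
python3 -m crank '[{"claw":-1,"dx":0.09,"dy":-0.97,"dz":0,"ax":0,"ay":0,"az":0},{"claw":-1,"dx":0.09,"dy":-0.97,"dz":0,"ax":0,"ay":0,"az":0},{"claw":-1,"dx":0.09,"dy":-0.97,"dz":0,"ax":0,"ay":0,"az":0},{"claw":-1,"dx":0.09,"dy":-0.97,"dz":0,"ax":0,"ay":0,"az":0},{"claw":-1,"dx":0.09,"dy":-0.97,"dz":0,"ax":0,"ay":0,"az":0},{"claw":-1,"dx":0.09,"dy":-0.97,"dz":0,"ax":0,"ay":0,"az":0},{"claw":-1,"dx":0.09,"dy":-0.97,"dz":0,"ax":0,"ay":0,"az":0},{"claw":-1,"dx":0.09,"dy":-0.97,"dz":0,"ax":0,"ay":0,"az":0}]'
python3 -m crank '[{"claw":-1,"dx":0.09,"dy":-0.97,"dz":0,"ax":0,"ay":0,"az":0},{"claw":-1,"dx":0.09,"dy":-0.97,"dz":0,"ax":0,"ay":0,"az":0},{"claw":-1,"dx":0.09,"dy":-0.97,"dz":0,"ax":0,"ay":0,"az":0},{"claw":-1,"dx":0.09,"dy":-0.97,"dz":0,"ax":0,"ay":0,"az":0},{"claw":-1,"dx":0.09,"dy":-0.97,"dz":0,"ax":0,"ay":0,"az":0},{"claw":-1,"dx":0,"dy":0,"dz":0,"ax":0,"ay":0,"az":0},{"claw":-1,"dx":0,"dy":0,"dz":0,"ax":0,"ay":0,"az":0}]'
python3 go.py .4873 -.31 .14 97
python3 - <<'E'
from h import *
t=r.camera("top");pickle.dump(t,open("t2.pkl","wb"))
cv2.imwrite("pics/t2.png",crop(t,145,185,240,115,3.3))
E
```

```text
time: 13.8
ee_pos: [0.4728, 0.094, 0.2242]
eef_rot: [-0.062, 0.998, 0.0, 0.0]
ft_force: [-0.4, 0.3, 0.6]
width: 0.0871
grip_force: 0.0
time: 14.47
ee_pos: [0.48, -0.1396, 0.2242]
eef_rot: [-0.062, 0.998, 0.0, 0.0]
ft_force: [0.1, 0.2, -0.1]
width: 0.087
grip_force: 0.0
time: 15.05
ee_pos: [0.484, -0.2858, 0.2238]
eef_rot: [-0.06, 0.998, -0.0, -0.0]
ft_force: [0.3, 0.7, -0.9]
width: 0.0869
grip_force: 0.0
turn [-0.00333333 -0.00833333 -0.02166667] shift [-0.01 -0.81  2.79]
t 15.05 pos [ 0.484  -0.2858  0.2238] w 0.0869 grip 0.0 f [ 0.3  0.7 -0.9]
```

View pics/t2.png

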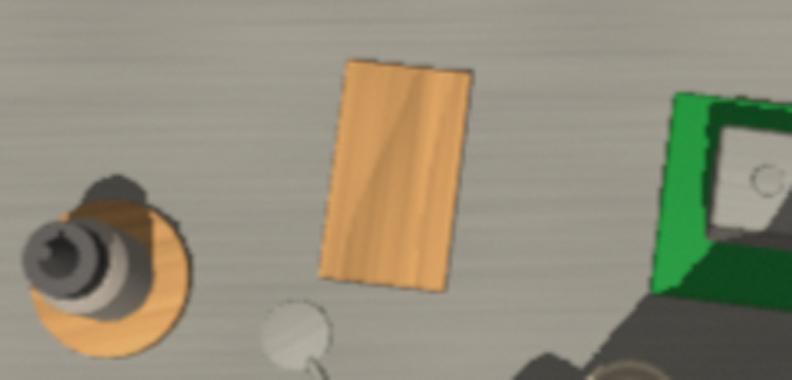

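The bottle stands upright on the round board (cap at crop (67,258)), the oblong board is bare (crop (395,175)), and the tin is on green. I'll measure these and finish moving over the salt box.

```bash
python3 - <<'E'
from h import *
t=pickle.load(open("t2.pkl","rb"))
print("cap",ray(t,145+67/3.3-.4,185+258/3.3-.4,.134))
m=cv2.inRange(cv2.cvtColor(t["color"],cv2.COLOR_RGB2HSV),(8,70,60),(25,255,255));m[:,:230]=0;m[:,300:]=0;m[:190]=0
q=max(cv2.findContours(m,0,1)[0],key=cv2.contourArea)[:,0]
p=np.array([ray(t,u,v,.016) for u,v in q],np.float32);print("obl",cv2.minAreaRect(p))
E
python3 -m crank '[{"claw":-1,"dx":0,"dy":-0.8,"dz":0.3,"ax":0,"ay":0,"az":0},{"claw":-1,"dx":0,"dy":0,"dz":0.9,"ax":0,"ay":0,"az":0},{"claw":-1,"dx":0,"dy":0,"dz":0.9,"ax":0,"ay":0,"az":0},{"claw":-1,"dx":0,"dy":0,"dz":0.6,"ax":0,"ay":0,"az":0},{"claw":-1,"dx":0,"dy":0,"dz":0,"ax":0,"ay":0,"az":0},{"claw":-1,"dx":0,"dy":0,"dz":0,"ax":0,"ay":0,"az":0}]'
python3 go.py .4873 -.31 .067 97
python3 - <<'E'
from h import *
c=r.camera("scene");cv2.imwrite("pics/s3.png",crop(c,100,190,200,150,4))
E
```

```text
cap [0.46798415 0.29583225]
obl ((0.5306161642074585, 0.1213863417506218), (0.0811256542801857, 0.14163687825202942), 82.9944839477539)
time: 15.6
ee_pos: [0.4878, -0.3066, 0.1428]
eef_rot: [-0.062, 0.998, 0.001, -0.001]
ft_force: [0.2, -0.2, 1.2]
width: 0.0873
grip_force: 0.0
turn [ 0.01333333 -0.01        0.025     ] shift [ 0.03 -0.11  2.53]
t 15.6 pos [ 0.4878 -0.3066  0.1428] w 0.0873 grip 0.0 f [ 0.2 -0.2  1.2]
```

View pics/s3.png

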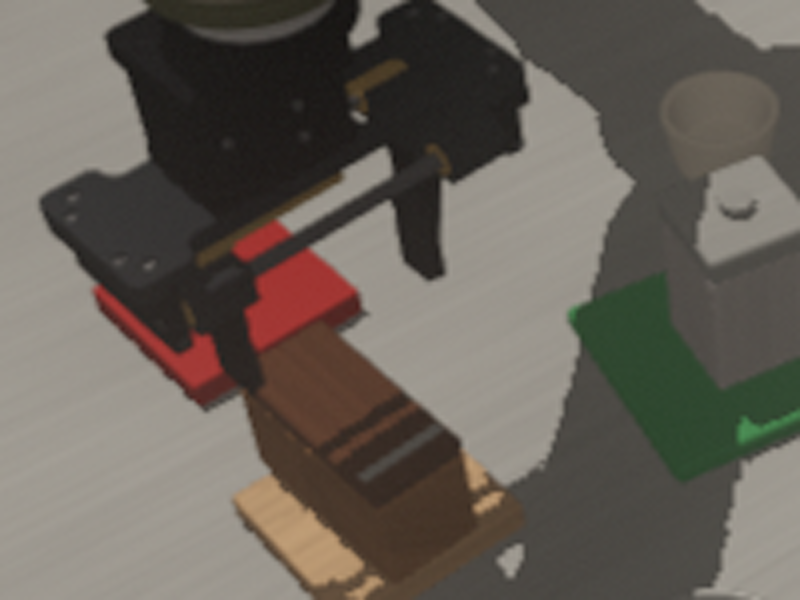

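Fingers straddle the salt box (crop (350,410)) across its width; tin upright on green. Next: lower and grip.

```bash
python3 -m crank '[{"claw":-1,"dx":0.03,"dy":-0.1,"dz":0.6,"ax":0,"ay":0,"az":0},{"claw":-1,"dx":0,"dy":0,"dz":0.8,"ax":0,"ay":0,"az":0},{"claw":-1,"dx":0,"dy":0,"dz":0.8,"ax":0,"ay":0,"az":0},{"claw":-1,"dx":0,"dy":0,"dz":0.5,"ax":0,"ay":0,"az":0},{"claw":-1,"dx":0,"dy":0,"dz":0,"ax":0,"ay":0,"az":0}]'
python3 -m crank '[{"claw":1,"dx":0,"dy":0,"dz":0,"ax":0,"ay":0,"az":0},{"claw":1,"dx":0,"dy":0,"dz":0,"ax":0,"ay":0,"az":0},{"claw":1,"dx":0,"dy":0,"dz":0,"ax":0,"ay":0,"az":0},{"claw":1,"dx":0,"dy":0,"dz":0,"ax":0,"ay":0,"az":0},{"claw":1,"dx":0,"dy":0,"dz":0,"ax":0,"ay":0,"az":0},{"claw":1,"dx":0,"dy":0,"dz":0,"ax":0,"ay":0,"az":0},{"claw":1,"dx":0,"dy":0,"dz":0,"ax":0,"ay":0,"az":0},{"claw":1,"dx":0,"dy":0,"dz":0,"ax":0,"ay":0,"az":0}]' 35
python3 go.py .4873 -.31 .2 97
python3 -m crank '[{"claw":1,"dx":0,"dy":0,"dz":-0.2,"ax":0,"ay":0,"az":0},{"claw":1,"dx":0,"dy":0,"dz":-0.4,"ax":0,"ay":0,"az":0},{"claw":1,"dx":0,"dy":0,"dz":-0.8,"ax":0,"ay":0,"az":0},{"claw":1,"dx":0,"dy":0,"dz":-0.9,"ax":0,"ay":0,"az":0},{"claw":1,"dx":0,"dy":0,"dz":-0.9,"ax":0,"ay":0,"az":0},{"claw":1,"dx":0,"dy":0,"dz":-0.9,"ax":0,"ay":0,"az":0},{"claw":1,"dx":0,"dy":0,"dz":-0.5,"ax":0,"ay":0,"az":0},{"claw":1,"dx":0,"dy":0,"dz":0,"ax":0,"ay":0,"az":0}]'
python3 go.py .5306 .1212 .2 83.1
python3 - <<'E'
from h import *
t=r.camera("top");pickle.dump(t,open("t3.pkl","wb"))
cv2.imwrite("pics/t3.png",crop(t,400,190,133,100,6))
E
```

```text
time: 16.07
ee_pos: [0.4869, -0.3099, 0.0607]
eef_rot: [-0.062, 0.998, 0.001, -0.001]
ft_force: [-0.8, 1.0, -0.3]
width: 0.087
grip_force: 0.0
time: 16.73
ee_pos: [0.4874, -0.3112, 0.0622]
eef_rot: [-0.062, 0.998, -0.0, 0.0]
ft_force: [-0.4, 0.6, 3.6]
width: 0.0495
grip_force: 35.0
turn [-0.          0.00333333  0.01      ] shift [-0.    0.04 -4.59]
t 16.73 pos [ 0.4874 -0.3112  0.0622] w 0.0495 grip 34.99601391144097 f [-0.4  0.6  3.6]
time: 17.4
ee_pos: [0.4884, -0.3123, 0.2041]
eef_rot: [-0.061, 0.998, -0.001, 0.003]
ft_force: [0.3, -0.5, -3.3]
width: 0.0496
grip_force: 35.0
turn [-0.01833333  0.05166667  2.32166667] shift [ 0.34 14.51  0.14]
t 17.4 pos [ 0.4884 -0.3123  0.2041] w 0.0496 grip 34.99526630155742 f [ 0.3 -0.5 -3.3]
```

View pics/t3.png

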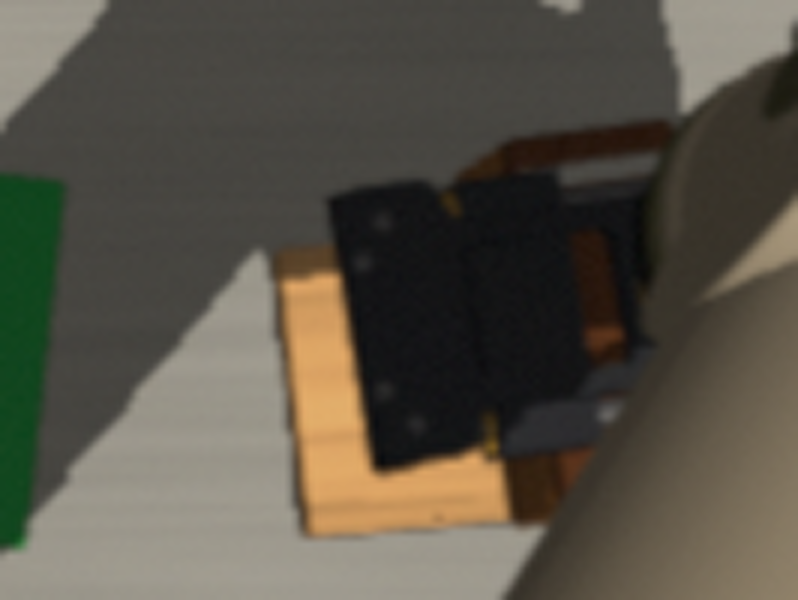

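The salt box hangs level in the fingers; part of the square board is visible (corner at crop (280,265)). Now I'll carry it to the oblong board.

```bash
python3 -m crank '[{"claw":1,"dx":0,"dy":0,"dz":0,"ax":0,"ay":0,"az":0.77},{"claw":1,"dx":0,"dy":0,"dz":0,"ax":0,"ay":0,"az":0.77},{"claw":1,"dx":0,"dy":0,"dz":0,"ax":0,"ay":0,"az":0.77},{"claw":1,"dx":0.02,"dy":0.5,"dz":0,"ax":0,"ay":0,"az":0},{"claw":1,"dx":0.02,"dy":0.9,"dz":0,"ax":0,"ay":0,"az":0},{"claw":1,"dx":0.02,"dy":0.9,"dz":0,"ax":0,"ay":0,"az":0},{"claw":1,"dx":0.02,"dy":0.9,"dz":0,"ax":0,"ay":0,"az":0},{"claw":1,"dx":0.02,"dy":0.9,"dz":0,"ax":0,"ay":0,"az":0}]'
python3 -m crank '[{"claw":1,"dx":0.02,"dy":0.9,"dz":0,"ax":0,"ay":0,"az":0},{"claw":1,"dx":0.02,"dy":0.9,"dz":0,"ax":0,"ay":0,"az":0},{"claw":1,"dx":0.02,"dy":0.9,"dz":0,"ax":0,"ay":0,"az":0},{"claw":1,"dx":0.02,"dy":0.9,"dz":0,"ax":0,"ay":0,"az":0},{"claw":1,"dx":0.02,"dy":0.9,"dz":0,"ax":0,"ay":0,"az":0},{"claw":1,"dx":0.02,"dy":0.9,"dz":0,"ax":0,"ay":0,"az":0},{"claw":1,"dx":0.02,"dy":0.9,"dz":0,"ax":0,"ay":0,"az":0},{"claw":1,"dx":0.02,"dy":0.9,"dz":0,"ax":0,"ay":0,"az":0}]'
python3 -m crank '[{"claw":1,"dx":0.02,"dy":0.9,"dz":0,"ax":0,"ay":0,"az":0},{"claw":1,"dx":0.02,"dy":0.9,"dz":0,"ax":0,"ay":0,"az":0},{"claw":1,"dx":0.02,"dy":0.9,"dz":0,"ax":0,"ay":0,"az":0},{"claw":1,"dx":0,"dy":0.5,"dz":0,"ax":0,"ay":0,"az":0},{"claw":1,"dx":0,"dy":0,"dz":0,"ax":0,"ay":0,"az":0},{"claw":1,"dx":0,"dy":0,"dz":0,"ax":0,"ay":0,"az":0}]'
python3 go.py .5306 .1212 .0622 83.1
python3 - <<'E'
from h import *
t=r.camera("top");pickle.dump(t,open("t4.pkl","wb"))
m=cv2.inRange(cv2.cvtColor(t["color"],cv2.COLOR_RGB2HSV),(8,70,60),(25,255,255));m[:,:430]=0;m[:,515:]=0;m[:190]=0
q=max(cv2.findContours(m,0,1)[0],key=cv2.contourArea)[:,0]
print("sq",cv2.minAreaRect(np.array([ray(t,u,v,.016) for u,v in q],np.float32)))
cv2.imwrite("pics/t4.png",crop(t,320,190,200,150,4))
E
```

```text
time: 18.12
ee_pos: [0.4978, -0.1871, 0.1983]
eef_rot: [0.059, 0.998, 0.0, -0.001]
ft_force: [0.6, -0.5, -2.7]
width: 0.05
grip_force: 35.0
time: 18.78
ee_pos: [0.5186, 0.0276, 0.1984]
eef_rot: [0.059, 0.998, -0.0, -0.001]
ft_force: [0.8, 0.0, -2.6]
width: 0.0502
grip_force: 35.0
time: 19.28
ee_pos: [0.5286, 0.122, 0.1987]
eef_rot: [0.059, 0.998, -0.001, -0.001]
ft_force: [-0.3, -0.2, -3.7]
width: 0.0499
grip_force: 35.0
turn [-0.01333333 -0.01666667  0.02833333] shift [-0.07 -0.02  4.55]
t 19.28 pos [0.5286 0.122  0.1987] w 0.0499 grip 34.99511883594096 f [-0.3 -0.2 -3.7]
sq ((0.49422338604927063, -0.30688509345054626), (0.10156888514757156, 0.10253552347421646), 4.368431568145752)
```

View pics/t4.png

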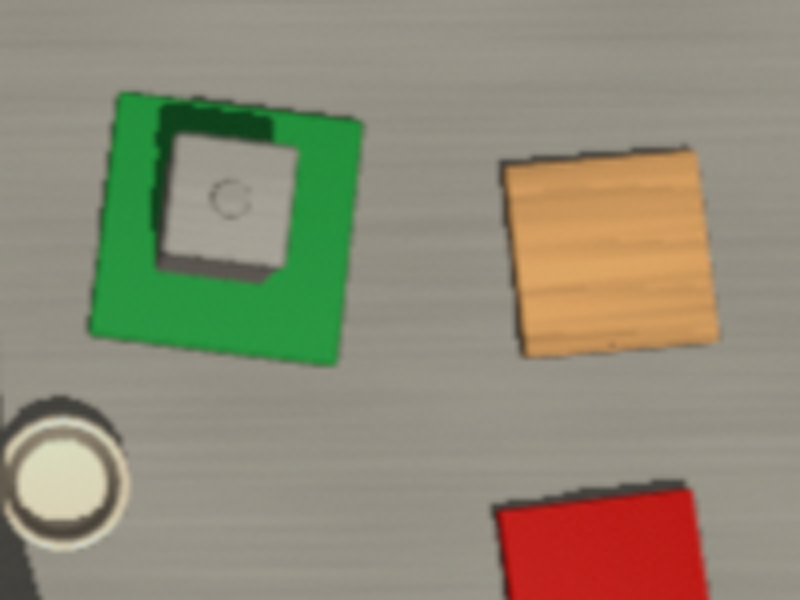

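The square board is bare at crop (612,255), and the tin lid corners are at (178,133),(298,150),(286,268),(162,250). I'll lower the salt box.

```bash
python3 - <<'E'
from h import *
t=pickle.load(open("t4.pkl","rb"))
p=np.array([ray(t,320+u/4-.4,190+v/4-.4,.104) for u,v in[(178,133),(298,150),(286,268),(162,250)]])
print(p.mean(0),[np.degrees(np.arctan2(*(p[(i+1)%4]-p[i])[::-1]))%180 for i in range(4)])
E
python3 -m crank '[{"claw":1,"dx":-0.05,"dy":0,"dz":0.5,"ax":0,"ay":0,"az":0},{"claw":1,"dx":0,"dy":0,"dz":0.9,"ax":0,"ay":0,"az":0},{"claw":1,"dx":0,"dy":0,"dz":0.9,"ax":0,"ay":0,"az":0},{"claw":1,"dx":0,"dy":0,"dz":0.9,"ax":0,"ay":0,"az":0},{"claw":1,"dx":0,"dy":0,"dz":0.6,"ax":0,"ay":0,"az":0},{"claw":1,"dx":0,"dy":0,"dz":0.4,"ax":0,"ay":0,"az":0},{"claw":1,"dx":0,"dy":0,"dz":0.1,"ax":0,"ay":0,"az":0},{"claw":1,"dx":0,"dy":0,"dz":0,"ax":0,"ay":0,"az":0}]'
python3 go.py .5306 .1212 .0622 83.1
```

```text
[ 0.51182    -0.10542797] [np.float64(81.21082382976633), np.float64(172.86137578725496), np.float64(81.11470488538568), np.float64(171.28175968562527)]
time: 20.0
ee_pos: [0.5305, 0.1208, 0.0706]
eef_rot: [0.06, 0.998, -0.0, -0.0]
ft_force: [-0.7, 0.0, -3.3]
width: 0.05
grip_force: 35.0
turn [-0.00833333 -0.00666667  0.005     ] shift [-0.    0.01  0.28]
t 20.0 pos [0.5305 0.1208 0.0706] w 0.05 grip 34.995323522016406 f [-0.7  0.  -3.3]
```

```bash
python3 -m crank '[{"claw":1,"dx":0,"dy":0,"dz":0.15,"ax":0,"ay":0,"az":0},{"claw":1,"dx":0,"dy":0,"dz":0.08,"ax":0,"ay":0,"az":0},{"claw":1,"dx":0,"dy":0,"dz":0.04,"ax":0,"ay":0,"az":0},{"claw":1,"dx":0,"dy":0,"dz":0,"ax":0,"ay":0,"az":0}]'
python3 -m crank '[{"claw":1,"dx":0,"dy":0,"dz":0.03,"ax":0,"ay":0,"az":0},{"claw":1,"dx":0,"dy":0,"dz":0,"ax":0,"ay":0,"az":0}]'
python3 -m crank '[{"claw":-1,"dx":0,"dy":0,"dz":0,"ax":0,"ay":0,"az":0},{"claw":-1,"dx":0,"dy":0,"dz":0,"ax":0,"ay":0,"az":0},{"claw":-1,"dx":0,"dy":0,"dz":0,"ax":0,"ay":0,"az":0},{"claw":-1,"dx":0,"dy":0,"dz":0,"ax":0,"ay":0,"az":0},{"claw":-1,"dx":0,"dy":0,"dz":0,"ax":0,"ay":0,"az":0},{"claw":-1,"dx":0,"dy":0,"dz":0,"ax":0,"ay":0,"az":0},{"claw":-1,"dx":0,"dy":0,"dz":0,"ax":0,"ay":0,"az":0}]'
python3 -m crank '[{"claw":-1,"dx":0,"dy":0,"dz":-0.4,"ax":0,"ay":0,"az":0},{"claw":-1,"dx":0,"dy":0,"dz":-0.8,"ax":0,"ay":0,"az":0},{"claw":-1,"dx":0,"dy":0,"dz":-0.9,"ax":0,"ay":0,"az":0},{"claw":-1,"dx":0,"dy":0,"dz":-0.9,"ax":0,"ay":0,"az":0},{"claw":-1,"dx":0,"dy":0,"dz":-0.9,"ax":0,"ay":0,"az":0},{"claw":-1,"dx":0,"dy":0,"dz":-0.6,"ax":0,"ay":0,"az":0},{"claw":-1,"dx":0,"dy":0,"dz":0,"ax":0,"ay":0,"az":0}]'
python3 go.py .5118 -.1055 .19 82
```

```text
time: 20.33
ee_pos: [0.5308, 0.1219, 0.0631]
eef_rot: [0.059, 0.998, 0.0, 0.0]
ft_force: [-0.4, 0.7, -3.0]
width: 0.0501
grip_force: 35.0
time: 20.5
ee_pos: [0.5309, 0.1219, 0.0622]
eef_rot: [0.059, 0.998, 0.0, 0.0]
ft_force: [-0.0, -0.3, -2.8]
width: 0.0496
grip_force: 35.0
time: 21.08
ee_pos: [0.5307, 0.1218, 0.062]
eef_rot: [0.059, 0.998, 0.0, 0.0]
ft_force: [-0.6, 0.1, -0.8]
width: 0.0842
grip_force: 0.0
time: 21.67
ee_pos: [0.5326, 0.1221, 0.2021]
eef_rot: [0.06, 0.998, 0.002, 0.003]
ft_force: [-0.9, -0.3, 0.6]
width: 0.0868
grip_force: 0.0
turn [0.035      0.05666667 0.195     ] shift [-0.37 -7.61  0.4 ]
t 21.67 pos [0.5326 0.1221 0.2021] w 0.0868 grip 0.0 f [-0.9 -0.3  0.6]
```

Now the tin: move over it, stop and check.

```bash
python3 -m crank '[{"claw":-1,"dx":-0.04,"dy":-0.95,"dz":0,"ax":0,"ay":0,"az":0.19},{"claw":-1,"dx":-0.04,"dy":-0.95,"dz":0,"ax":0,"ay":0,"az":0},{"claw":-1,"dx":-0.04,"dy":-0.95,"dz":0,"ax":0,"ay":0,"az":0},{"claw":-1,"dx":-0.04,"dy":-0.95,"dz":0,"ax":0,"ay":0,"az":0},{"claw":-1,"dx":-0.04,"dy":-0.95,"dz":0,"ax":0,"ay":0,"az":0},{"claw":-1,"dx":-0.04,"dy":-0.95,"dz":0,"ax":0,"ay":0,"az":0},{"claw":-1,"dx":-0.04,"dy":-0.95,"dz":0,"ax":0,"ay":0,"az":0},{"claw":-1,"dx":-0.04,"dy":-0.95,"dz":0,"ax":0,"ay":0,"az":0}]'
python3 -m crank '[{"claw":-1,"dx":0,"dy":0,"dz":0.2,"ax":0,"ay":0,"az":0},{"claw":-1,"dx":0,"dy":0,"dz":0,"ax":0,"ay":0,"az":0},{"claw":-1,"dx":0,"dy":0,"dz":0,"ax":0,"ay":0,"az":0}]'
python3 go.py .5118 -.1055 .086 82
```

```text
time: 22.33
ee_pos: [0.5087, -0.1068, 0.1971]
eef_rot: [0.069, 0.998, 0.0, 0.0]
ft_force: [0.6, 0.3, -0.3]
width: 0.0869
grip_force: 0.0
time: 22.58
ee_pos: [0.509, -0.1048, 0.1908]
eef_rot: [0.069, 0.998, 0.0, -0.0]
ft_force: [-0.7, 0.6, -0.1]
width: 0.087
grip_force: 0.0
turn [ 0.00333333 -0.00666667  0.01      ] shift [-0.09 -0.01  3.49]
t 22.58 pos [ 0.509  -0.1048  0.1908] w 0.087 grip 0.0 f [-0.7  0.6 -0.1]
```

```bash
python3 -m crank '[{"claw":-1,"dx":-0.09,"dy":0,"dz":0.8,"ax":0,"ay":0,"az":0},{"claw":-1,"dx":0,"dy":0,"dz":0.8,"ax":0,"ay":0,"az":0},{"claw":-1,"dx":0,"dy":0,"dz":0.8,"ax":0,"ay":0,"az":0},{"claw":-1,"dx":0,"dy":0,"dz":0.7,"ax":0,"ay":0,"az":0},{"claw":-1,"dx":0,"dy":0,"dz":0.3,"ax":0,"ay":0,"az":0},{"claw":-1,"dx":0,"dy":0,"dz":0,"ax":0,"ay":0,"az":0}]'
python3 -m crank '[{"claw":1,"dx":0,"dy":0,"dz":0,"ax":0,"ay":0,"az":0},{"claw":1,"dx":0,"dy":0,"dz":0,"ax":0,"ay":0,"az":0},{"claw":1,"dx":0,"dy":0,"dz":0,"ax":0,"ay":0,"az":0},{"claw":1,"dx":0,"dy":0,"dz":0,"ax":0,"ay":0,"az":0},{"claw":1,"dx":0,"dy":0,"dz":0,"ax":0,"ay":0,"az":0},{"claw":1,"dx":0,"dy":0,"dz":0,"ax":0,"ay":0,"az":0},{"claw":1,"dx":0,"dy":0,"dz":0,"ax":0,"ay":0,"az":0},{"claw":1,"dx":0,"dy":0,"dz":0,"ax":0,"ay":0,"az":0}]' 25
python3 go.py .5118 -.1055 .086 82
python3 -m crank '[{"claw":1,"dx":0,"dy":0,"dz":-0.2,"ax":0,"ay":0,"az":0},{"claw":1,"dx":0,"dy":0,"dz":-0.5,"ax":0,"ay":0,"az":0},{"claw":1,"dx":0,"dy":0,"dz":-0.8,"ax":0,"ay":0,"az":0},{"claw":1,"dx":0,"dy":0,"dz":-0.6,"ax":0,"ay":0,"az":0},{"claw":1,"dx":0,"dy":0,"dz":0,"ax":0,"ay":0,"az":0},{"claw":1,"dx":0,"dy":0,"dz":0,"ax":0,"ay":0,"az":0}]'
python3 go.py .4942 -.307 .15 94.4
```

```text
time: 23.08
ee_pos: [0.5109, -0.1045, 0.0873]
eef_rot: [0.068, 0.998, -0.0, -0.002]
ft_force: [-0.4, -0.0, -0.6]
width: 0.087
grip_force: 0.0
time: 23.75
ee_pos: [0.5124, -0.1059, 0.0895]
eef_rot: [0.069, 0.998, 0.0, 0.001]
ft_force: [-1.2, -0.5, 6.3]
width: 0.0596
grip_force: 25.0
turn [0.00333333 0.01       0.00833333] shift [0.02 0.01 0.12]
t 23.75 pos [ 0.5124 -0.1059  0.0895] w 0.0596 grip 24.96491194702685 f [-1.2 -0.5  6.3]
time: 24.25
ee_pos: [0.5121, -0.1057, 0.1523]
eef_rot: [0.069, 0.998, 0.0, 0.001]
ft_force: [0.3, 0.5, -3.7]
width: 0.0594
grip_force: 25.0
turn [ 0.005  0.01  -2.055] shift [ 1.11 -6.64  0.08]
t 24.25 pos [ 0.5121 -0.1057  0.1523] w 0.0594 grip 24.990244559012353 f [ 0.3  0.5 -3.7]
```

```bash
python3 -m crank '[{"claw":1,"dx":0,"dy":0,"dz":0,"ax":0,"ay":0,"az":-0.68},{"claw":1,"dx":0,"dy":0,"dz":0,"ax":0,"ay":0,"az":-0.69},{"claw":1,"dx":0,"dy":0,"dz":0,"ax":0,"ay":0,"az":-0.69},{"claw":1,"dx":0.1,"dy":-0.5,"dz":0,"ax":0,"ay":0,"az":0},{"claw":1,"dx":0.15,"dy":-0.8,"dz":0,"ax":0,"ay":0,"az":0},{"claw":1,"dx":0.15,"dy":-0.9,"dz":0,"ax":0,"ay":0,"az":0},{"claw":1,"dx":0.15,"dy":-0.9,"dz":0,"ax":0,"ay":0,"az":0},{"claw":1,"dx":0.15,"dy":-0.9,"dz":0,"ax":0,"ay":0,"az":0}]'
python3 -m crank '[{"claw":1,"dx":0.15,"dy":-0.9,"dz":0,"ax":0,"ay":0,"az":0},{"claw":1,"dx":0.15,"dy":-0.9,"dz":0,"ax":0,"ay":0,"az":0},{"claw":1,"dx":0.1,"dy":-0.84,"dz":0,"ax":0,"ay":0,"az":0},{"claw":1,"dx":0,"dy":0,"dz":0,"ax":0,"ay":0,"az":0},{"claw":1,"dx":0,"dy":0,"dz":0.5,"ax":0,"ay":0,"az":0},{"claw":1,"dx":0,"dy":0,"dz":0.5,"ax":0,"ay":0,"az":0},{"claw":1,"dx":0,"dy":0,"dz":0.5,"ax":0,"ay":0,"az":0},{"claw":1,"dx":0,"dy":0,"dz":0,"ax":0,"ay":0,"az":0}]'
python3 go.py .4942 -.307 .0935 94.4
```

```text
time: 24.92
ee_pos: [0.4991, -0.2277, 0.1504]
eef_rot: [-0.039, 0.999, 0.0, -0.001]
ft_force: [0.2, -0.3, -3.4]
width: 0.0599
grip_force: 25.0
time: 25.58
ee_pos: [0.4921, -0.3053, 0.1027]
eef_rot: [-0.039, 0.999, 0.001, -0.003]
ft_force: [-0.8, 0.5, -2.8]
width: 0.0596
grip_force: 25.0
turn [ 0.02833333 -0.05666667  0.005     ] shift [-0.06 -0.06  0.31]
t 25.58 pos [ 0.4921 -0.3053  0.1027] w 0.0596 grip 24.989687469787896 f [-0.8  0.5 -2.8]
```

```bash
python3 -m crank '[{"claw":1,"dx":-0.03,"dy":-0.05,"dz":0.15,"ax":0,"ay":0,"az":0},{"claw":1,"dx":0,"dy":0,"dz":0.07,"ax":0,"ay":0,"az":0},{"claw":1,"dx":0,"dy":0,"dz":0,"ax":0,"ay":0,"az":0},{"claw":1,"dx":0,"dy":0,"dz":0,"ax":0,"ay":0,"az":0}]'
python3 go.py .4942 -.307 .0935 94.4
```

```text
time: 25.92
ee_pos: [0.4956, -0.3085, 0.1007]
eef_rot: [-0.039, 0.999, -0.0, 0.0]
ft_force: [0.0, -0.2, -2.3]
width: 0.0596
grip_force: 25.0
turn [-0.00166667  0.00333333  0.00333333] shift [0.04 0.05 0.24]
t 25.92 pos [ 0.4956 -0.3085  0.1007] w 0.0596 grip 24.990194449201226 f [ 0.  -0.2 -2.3]
```

```bash
python3 -m crank '[{"claw":1,"dx":0.03,"dy":0.04,"dz":0.1,"ax":0,"ay":0,"az":0},{"claw":1,"dx":0,"dy":0,"dz":0.06,"ax":0,"ay":0,"az":0},{"claw":1,"dx":0,"dy":0,"dz":0.03,"ax":0,"ay":0,"az":0},{"claw":1,"dx":0,"dy":0,"dz":0,"ax":0,"ay":0,"az":0}]'
python3 -m crank '[{"claw":1,"dx":0,"dy":0,"dz":0.05,"ax":0,"ay":0,"az":0},{"claw":1,"dx":0,"dy":0,"dz":0,"ax":0,"ay":0,"az":0}]'
python3 go.py .4942 -.307 .0935 94.4
```

```text
time: 26.25
ee_pos: [0.4943, -0.307, 0.0945]
eef_rot: [-0.039, 0.999, 0.0, -0.0]
ft_force: [0.8, -0.1, -2.9]
width: 0.0598
grip_force: 25.0
time: 26.42
ee_pos: [0.4946, -0.3074, 0.0936]
eef_rot: [-0.039, 0.999, -0.0, 0.0]
ft_force: [-1.6, 0.3, 1.7]
width: 0.0594
grip_force: 25.0
turn [-0.          0.00666667  0.00333333] shift [0.01 0.02 0.  ]
t 26.42 pos [ 0.4946 -0.3074  0.0936] w 0.0594 grip 24.97592921834439 f [-1.6  0.3  1.7]
```

Contact. I'll release, rise, back off to the side and take a look.

```bash
python3 -m crank '[{"claw":-1,"dx":0,"dy":0,"dz":0,"ax":0,"ay":0,"az":0},{"claw":-1,"dx":0,"dy":0,"dz":0,"ax":0,"ay":0,"az":0},{"claw":-1,"dx":0,"dy":0,"dz":0,"ax":0,"ay":0,"az":0},{"claw":-1,"dx":0,"dy":0,"dz":0,"ax":0,"ay":0,"az":0},{"claw":-1,"dx":0,"dy":0,"dz":0,"ax":0,"ay":0,"az":0},{"claw":-1,"dx":0,"dy":0,"dz":0,"ax":0,"ay":0,"az":0},{"claw":-1,"dx":0,"dy":0,"dz":0,"ax":0,"ay":0,"az":0}]'
python3 -m crank '[{"claw":-1,"dx":0,"dy":0,"dz":-0.4,"ax":0,"ay":0,"az":0},{"claw":-1,"dx":0,"dy":0,"dz":-0.8,"ax":0,"ay":0,"az":0},{"claw":-1,"dx":0,"dy":0,"dz":-0.9,"ax":0,"ay":0,"az":0},{"claw":-1,"dx":0,"dy":0,"dz":-0.9,"ax":0,"ay":0,"az":0},{"claw":-1,"dx":0,"dy":0,"dz":-0.9,"ax":0,"ay":0,"az":0},{"claw":-1,"dx":0,"dy":0,"dz":-0.6,"ax":0,"ay":0,"az":0},{"claw":-1,"dx":0,"dy":0.8,"dz":0,"ax":0,"ay":0,"az":0},{"claw":-1,"dx":0,"dy":0.9,"dz":0,"ax":0,"ay":0,"az":0}]'
python3 -m crank '[{"claw":-1,"dx":0,"dy":0.9,"dz":0,"ax":0,"ay":0,"az":0},{"claw":-1,"dx":0,"dy":0.9,"dz":0,"ax":0,"ay":0,"az":0},{"claw":-1,"dx":0.3,"dy":0.9,"dz":0,"ax":0,"ay":0,"az":0},{"claw":-1,"dx":0.3,"dy":0.9,"dz":0,"ax":0,"ay":0,"az":0},{"claw":-1,"dx":0.3,"dy":0.9,"dz":0,"ax":0,"ay":0,"az":0},{"claw":-1,"dx":0.3,"dy":0.5,"dz":0,"ax":0,"ay":0,"az":0},{"claw":-1,"dx":0,"dy":0,"dz":0,"ax":0,"ay":0,"az":0},{"claw":-1,"dx":0,"dy":0,"dz":0,"ax":0,"ay":0,"az":0}]'
python3 - <<'E'
from h import *
t=r.camera("top");pickle.dump(t,open("t5.pkl","wb"))
cv2.imwrite("pics/t5.png",t["color"][:,:,::-1])
cv2.imwrite("pics/t5c.png",np.hstack([crop(t,150,195,150,100,2.66),crop(t,435,200,80,100,2.66),crop(t,225,195,70,100,2.66)]))
E
```

```text
time: 27.0
ee_pos: [0.4944, -0.3072, 0.0931]
eef_rot: [-0.039, 0.999, 0.0, 0.0]
ft_force: [-0.6, 0.3, 0.2]
width: 0.0862
grip_force: 0.0
time: 27.67
ee_pos: [0.4903, -0.2581, 0.2303]
eef_rot: [-0.037, 0.999, -0.001, 0.001]
ft_force: [0.6, 1.2, -0.4]
width: 0.0872
grip_force: 0.0
time: 28.33
ee_pos: [0.443, -0.1093, 0.2291]
eef_rot: [-0.039, 0.999, 0.0, 0.001]
ft_force: [-0.3, 0.2, -0.8]
width: 0.0867
grip_force: 0.0
```

View pics/t5.png

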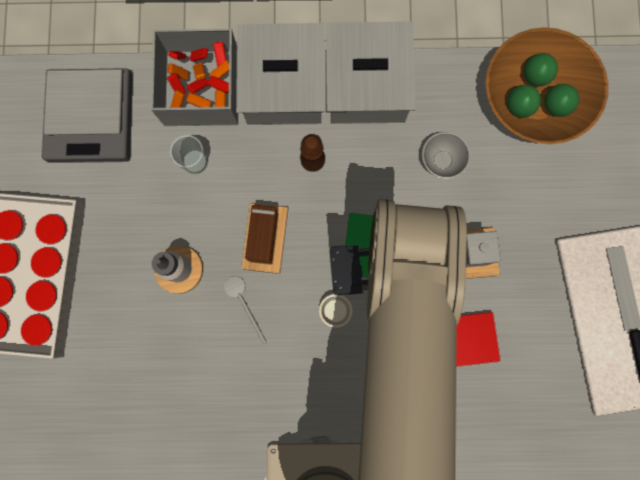

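View pics/t5c.png

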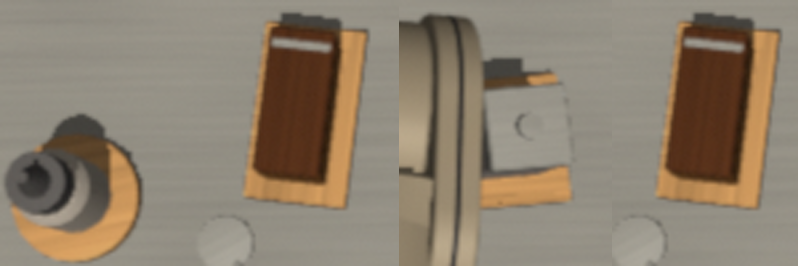

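The boards are sorted and the bystanders have not moved. Crop: bottle cap (37,181), salt lid (270,27),(335,33),(322,183),(255,176), tin button (531,125). Numeric check:

```bash
python3 - <<'E'
from h import *
t=pickle.load(open("t5.pkl","rb"));f=2.66
W=lambda u,v,x0,z,off=0,y0=195:ray(t,x0+(u-off)/f-.4,y0+v/f-.4,z)
print("bottle",W(37,181,150,.134)-[.467,.2995])
p=np.array([W(u,v,150,.081) for u,v in[(270,27),(335,33),(322,183),(255,176)]]);print("salt",p.mean(0)-[.5306,.1212],np.degrees(np.arctan2(*(p[2]-p[1])[::-1])))
print("tin",W(531,125,435,.114,399,200)-[.4942,-.307])
s=r.read_state();print(np.abs(s["joint_vel"]).max(),s["ft_force"])
E
```

```text
bottle [ 0.00126632 -0.00103633]
salt [-0.0018447   0.00067156] 175.1792754356965
tin [0.00087822 0.00017656]
0.02341393047522759 [-0.18169097 -0.3231496  -0.00531053]
```

All within a few mm; handing in.

```bash
python3 -c "
from bench import r
print(r.close_job())"
```

```text
the job is handed in; nothing more can be done
None
```

The job is handed in (no verdict was returned): bottle, tin and salt box stand upright on the round, square and oblong boards, each within about 2 mm of centre by the last camera check, with the tumbler, bowl and mill unmoved by eye in the last picture.

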